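Deal the heel lifts from their piles onto their soles

ROBOT

A 6-joint arm with a two-finger parallel gripper is mounted at the origin on a cart in front of the work surface, level with it; the furniture and walls round the work are solid. World frame = base frame: x ahead of the robot, y to its left, z up, the work surface at z = 0. Lengths are in mm, angles in degrees, forces in N, time in s.
With the tool pointing down it reaches from about 300 to 850 mm from the base axis. Payload 4.2 kg.
Tool frame: the origin (TCP) lies midway between the tips of the shut fingers; the grasp point (between the pads) lies 19 mm behind it (pinch_z is the distance from the TCP to the grasp point, in mm); z points along the fingers, y is the line along which they close (so a half turn about z gives the same grasp; the last joint's range is limited). The gripper opens to 91 mm and grips with 3 to 60 N. Pads are 32 mm wide; open, the fingers measure 118 mm over their backs; the gripper's body (76 mm by 178 mm) begins 60 mm behind the grasp point.
Start: joints at [-64.572, 18.312, 89.639, -0, 72.044, -1.146], TCP at [257.232, -514.271, 213.976] pointing down, gripper open.
Joint ranges: [-177.97, 177.97], [-48.28, 115.42], [12.27, 149.76], [-77.06, 257.06], [2.81, 150.46], [-146.56, 146.56]. Speed limits (degrees/s): [147.25, 147.25, 180, 180, 180, 180].

INTERFACE

Orientations are given as [roll, pitch, yaw] about the fixed x, y, z axes, in that order (R = Rz(yaw) Ry(pitch) Rx(roll)).
In Python, from workcell import * gives the robot as it stands.
- The arm moves only by the tool step_arm, never from a script. Its argument "steps" is a list of rows, each a list of 7 numbers: the turn, a rotation vector about the tool's x, y, z in degrees, then the shift along the tool's x, y, z in mm, then the opening, from 0 (shut) to 1 (fully open). In form: [[rx, ry, rz, x, y, z, hand], ...]. A call has exactly 8 rows; each row shifts and turns the commanded pose from where the row before left it, along the tool's axes as they then stand; what a row does not reach is not made up. A row lasts 1/8 s, in which the tool goes at most 62.5 mm and 10.7 degrees, less where a joint would pass 70% of its speed; a pose out of reach is approached as far as the arm can. A call is refused whole if a number of a shift passes 62.5 or a number of a turn 10.7, either way. A call with a gripper value outside its range is refused whole. The fingers move at their own pace and stop on an object; "force" is the grip in N (left out, the last holds). Time passes only in rows, so rows that do not move let the fingers close, or fill a call up. It gives the time, the measured TCP pose, the force, the opening and the grip force at its end, in the units of the state.
- state(): the state, without advancing time (a new reading comes with each control period).
- grab_frame(name): name is "scene" or "top"; returns a dict with "image" (480x640x3 uint8, blue, green, red), "fovy" (degrees; the focal length in pixels is half the picture's height over the tangent of half this angle, whatever the lens; pixels are square), "cx", "cy" (the principal point, pixels), "dist" ([k1, k2, p1, p2, k3] as OpenCV has them; the pictures are not rectified), "origin" and "rotation" of the camera in the world. Camera axes: x right, y down, z forward; pixel columns grow to the right and rows downward; lengths in mm; the calibration is good to about 2 mm. A picture is of the moment at which its call begins. There is no depth.
- job_done(): hands the job in; it is judged then, once.
The state is a dict: "time_s": time; "qpos": joint angles; "qvel": joint speeds; "effort": joint torques, N m; "ee_pos": TCP position; "ee_rot": TCP orientation; "force": force on the tool from outside, world axes, zero at the start; "torque": the same for the moment, N m; "gripper_width": finger opening in mm; "gripper_force": force on a finger pad.
Only numpy, scipy, OpenCV 4.12 (cv2) and the standard library are available. Lean on these libraries where they do the work, as an engineer would, in place of code of your own. Each camera call takes 0.05 s, during which the arm holds its last target. There are 200 camera calls.

TASK

Take the two piles of heel pieces apart: lay the black, brown, white and yellow lift each on the heel of the sole of its own colour, centred, rounded back flush with the heel end and flat edge square across, towards the toe. The grey rubber top piece is the wearing layer of the brown heel: lay it on top of the brown lift, edges flush, facing the same way. Set the pieces down rather than dropping them, do not shift the soles, and leave the thread spool where it stands.

Things in the scene. Friction and masses are not known exactly. Their poses are not given: they have to be found in the camera images.
- brown_lift: Heel lift of layered dark brown leather with brass nail heads on top: D-shaped, 58 mm long (x), 54 wide (y), 12 thick; bottom of one of the two piles. Origin: middle of its length and width, on its underside; x points to its flat edge, -x to its rounded back, z up. Grip it across y at the origin.
- grey_top_piece: Top piece (wearing layer of the brown heel) of slate-grey rubber with ribs and dark nail heads on top: D-shaped, 58 mm long (x), 54 wide (y), 12 thick; bottom of one of the two piles. It belongs on the brown lift, outline on outline. Origin: middle of its length and width, on its underside; x points to its flat edge, -x to its rounded back, z up. Grip it across y at the origin.
- black_lift: Heel lift of black rubber with small bright nail heads on top: D-shaped, 50 mm long (x), 46 wide (y), 12 thick; second from below in one of the two piles, 12 mm above the bench. Origin: middle of its length and width, on its underside; x points to its flat edge, -x to its rounded back, z up. Grip it across y at the origin.
- white_lift: Heel lift of white foam plastic, plain: D-shaped, 50 mm long (x), 46 wide (y), 12 thick; second from below in one of the two piles, 12 mm above the bench. Origin: middle of its length and width, on its underside; x points to its flat edge, -x to its rounded back, z up. Grip it across y at the origin.
- yellow_lift: Heel lift with a yellow top on cork: D-shaped, 42 mm long (x), 38 wide (y), 12 thick; third from below, on top of the taller pile, 24 mm above the bench. Origin: middle of its length and width, on its underside; x points to its flat edge, -x to its rounded back, z up. Grip it across y at the origin.
- black_sole: Black rubber outsole, 270 x 87 x 9 mm. Flat on the bench in the row of four soles, toe away from the robot. Origin: middle of its length and width, on its underside; x points to the toe, z up. Heel seat flat, its top 9 mm above the origin, the heel end at x = -135 mm; the black lift's origin belongs at x = -107, y = +1 mm.
- brown_sole: Brown leather sole with a raised stitched welt round its edge, 288 x 88 x 16 mm. Flat on the bench in the row of four soles, toe away from the robot. Origin: middle of its length and width, on its underside; x points to the toe, z up. Heel seat flat, and carries the lift 14 mm above the origin, the heel end at x = -144 mm; the brown lift's origin belongs at x = -113, y = +1 mm.
- white_sole: White midsole on a thin black tread, 270 x 85 x 22 mm. Flat on the bench in the row of four soles, toe away from the robot. Origin: middle of its length and width, on its underside; x points to the toe, z up. Heel seat flat, its top 22 mm above the origin, the heel end at x = -135 mm; the white lift's origin belongs at x = -108, y = -1 mm.
- yellow_sole: Yellow insole, 280 x 89 x 7 mm. Flat on the bench in the row of four soles, toe away from the robot. Origin: middle of its length and width, on its underside; x points to the toe, z up. Heel seat flat, its top 7 mm above the origin, the heel end at x = -140 mm; the yellow lift's origin belongs at x = -116, y = +1 mm.
- thread_spool: Bystander: small wooden spool of black thread, 45 mm across, 50 mm high, standing near the piles; origin in the middle of its underside. Not to be moved.
There are look-alikes about, which are no part of the job. Leave any purple look-alike of the black_lift alone.

How it is judged (in metres and radians):
At the end, for the whole second after the job is handed in: Each lift lies flat and at rest on the heel of the sole of its own colour, within 10 mm of its place along and across the sole; the grey top piece lies on the brown lift, flush within 10 mm; all flat edges face the toe, square within 0.2 rad (11 degrees) (x of black_lift in the frame of black_sole between -0.117 and -0.097 m and y of black_lift in the frame of black_sole between -0.009 and 0.011 m and z of black_lift in the frame of black_sole between 0.005 and 0.013 m and angle between the x axis of black_lift and the x axis of black_sole, either way round below 0.2 rad and x of black_sole in the frame of black_lift above 0.05 m and angle between each of black_lift, brown_lift, white_lift, yellow_lift, grey_top_piece's own z axis and vertical below 0.1 rad and linear speed of each of black_lift, brown_lift, white_lift, yellow_lift, grey_top_piece below 0.02 m/s and x of brown_lift in the frame of brown_sole between -0.123 and -0.103 m and y of brown_lift in the frame of brown_sole between -0.009 and 0.011 m and z of brown_lift in the frame of brown_sole between 0.01 and 0.018 m and angle between the x axis of brown_lift and the x axis of brown_sole, either way round below 0.2 rad and x of brown_sole in the frame of brown_lift above 0.05 m and x of white_lift in the frame of white_sole between -0.118 and -0.098 m and y of white_lift in the frame of white_sole between -0.011 and 0.009 m and z of white_lift in the frame of white_sole between 0.018 and 0.026 m and angle between the x axis of white_lift and the x axis of white_sole, either way round below 0.2 rad and x of white_sole in the frame of white_lift above 0.05 m and x of yellow_lift in the frame of yellow_sole between -0.126 and -0.106 m and y of yellow_lift in the frame of yellow_sole between -0.009 and 0.011 m and z of yellow_lift in the frame of yellow_sole between 0.003 and 0.011 m and angle between the x axis of yellow_lift and the x axis of yellow_sole, either way round below 0.2 rad and x of yellow_sole in the frame of yellow_lift above 0.05 m and x of grey_top_piece in the frame of brown_lift between -0.01 and 0.01 m and y of grey_top_piece in the frame of brown_lift between -0.01 and 0.01 m and z of grey_top_piece in the frame of brown_lift between 0.008 and 0.016 m and angle between the x axis of grey_top_piece and the x axis of brown_lift, either way round below 0.2 rad and x of brown_sole in the frame of grey_top_piece above 0.05 m); the robot touches nothing.
It fails at once if a sole was shifted by more than 25 mm (distance of any of black_sole, brown_sole, white_sole, yellow_sole from where it was at the start of the episode above 0.025 m).
It fails at once if a piece was dropped or thrown (faster than 0.7 m/s out of the fingers) ((linear speed of black_lift above 0.7 m/s and contact force between the fingers and black_lift below 0.05 N) or (linear speed of brown_lift above 0.7 m/s and contact force between the fingers and brown_lift below 0.05 N) or (linear speed of white_lift above 0.7 m/s and contact force between the fingers and white_lift below 0.05 N) or (linear speed of yellow_lift above 0.7 m/s and contact force between the fingers and yellow_lift below 0.05 N) or (linear speed of grey_top_piece above 0.7 m/s and contact force between the fingers and grey_top_piece below 0.05 N)).
It fails at once if the thread spool was pushed more than 20 mm (distance of thread_spool from where it was at the start of the episode above 0.02 m).
It also fails if it takes over 120 s, if anything falls off the work surface, if the arm or the gripper's body presses on something with over 40 N, if the wrist force passes 120 N, or if a joint passes its speed limit or range.

## Working session

There is one attempt and no reset: what is moved stays moved. The work goes in short steps, Python scripts to look and compute and a tool call to move; the robot and the scene stay as the last step left them, time stands still between calls to the robot, and variables do not carry over. Pictures are saved under pics/ and viewed, at most 14 in all, crops included, and the job is handed in when it is done.

Besides the shell and the picture viewer there is one more tool, called after "Call:" in YAML: its name, and indented under it one key for each argument. step_arm: Moves the arm, as the interface text tells. Its arguments: {"type":"object","properties":{"steps":{"type":"array","items":{"type":"array","items":{"type":"number"}}},"force":{"type":"number"}},"required":["steps"]}

```bash
mkdir -p pics; cat > h.py <<'E'
from workcell import *
import numpy as np, cv2
def K(f):
    h=f["image"].shape[0]; fl=h/2/np.tan(np.radians(f["fovy"])/2)
    return np.array([[fl,0,f["cx"]],[0,fl,f["cy"]],[0,0,1.]])
def ray(f,px,z):
    p=cv2.undistortPoints(np.array(px,float).reshape(-1,1,2),K(f),np.array(f["dist"],float)).reshape(-1,2)
    d=np.c_[p,np.ones(len(p))]@np.array(f["rotation"]).T
    o=np.array(f["origin"]); return o+d*((z-o[2])/d[:,2])[:,None]
E
python3 - <<'E'
from h import *
for n in("scene","top"):
    f=grab_frame(n); cv2.imwrite(f"pics/{n}0.png",f["image"]); print(n,f["origin"],f["rotation"],f["fovy"],f["dist"])
print(state())
E
```

```text
scene [-306.16943173 -418.26303839  615.5002101 ] [-120.32089461   -0.59892236  -59.49521386] 50.91001566036269 [-0.09742007  0.          0.          0.          0.        ]
top [430.83712737  64.88889369 882.5227242 ] [-171.7425188    -0.47827918  -90.94574651] 55.720071344242925 [-0.08708839  0.          0.          0.          0.        ]
{'time_s': 0.1, 'qpos': array([-6.45717638e+01,  1.83479358e+01,  8.96963292e+01, -1.10301895e-03,
        7.20422359e+01, -1.14746316e+00]), 'qvel': array([-0.0681511 ,  0.03268721, -0.12609177, -0.027438  , -0.04000758,
       -0.0483643 ]), 'effort': array([-1.10985009e-03, -4.13334239e+01, -2.32509202e+01,  7.26625789e-02,
        4.22162481e-02, -4.29508759e-05]), 'ee_pos': array([ 257.04608295, -513.88152547,  213.22567585]), 'ee_rot': array([-1.79913495e+02, -6.83678417e-04,  2.65760397e+01]), 'force': array([ 2.81432947e-04, -6.99813015e-01, -4.78623217e-02]), 'torque': array([ 0.00801189, -0.00836614,  0.04403109]), 'gripper_force': 0.0, 'gripper_width': 91.02303728413686}
```

View pics/top0.png

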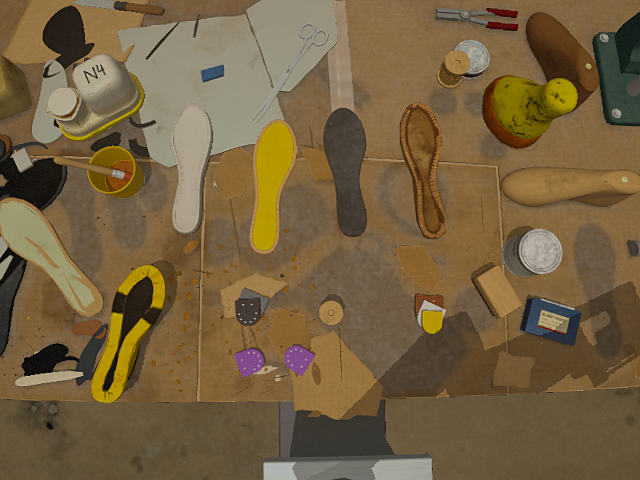

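View pics/scene0.png

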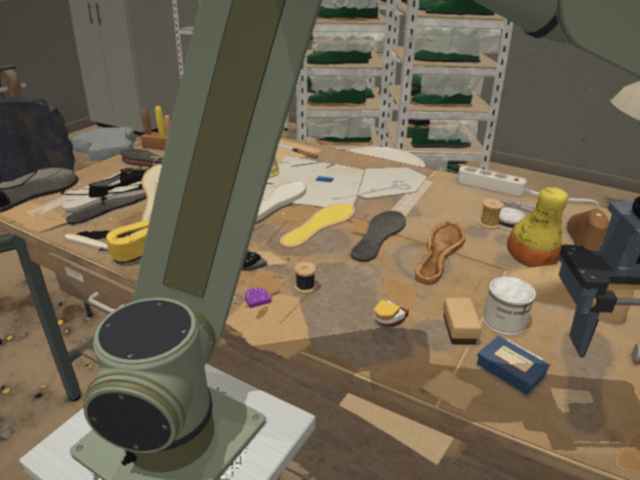

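Top view: the soles are white at (192,170), yellow (271,187), black (346,172) and brown (423,170). Candidate pieces:
- Black on grey pile at (248,310).
- Purple look-alikes at (249,361) and (298,360), to be left alone.
- Brown/white/yellow pile at (430,315).
- Spool at (331,313), and a wooden block at (497,290).

I choose the black piece at (248,310) and the tall pile. One close crop will check that.

```bash
cat > h.py <<'E'
from workcell import *
import numpy as np, cv2
from scipy.spatial.transform import Rotation as Ro
def K(f):
    h=f["image"].shape[0]; fl=h/2/np.tan(np.radians(f["fovy"])/2)
    return np.array([[fl,0,f["cx"]],[0,fl,f["cy"]],[0,0,1.]])
def ray(f,px,z):
    p=cv2.undistortPoints(np.array(px,float).reshape(-1,1,2),K(f),np.array(f["dist"],float)).reshape(-1,2)
    R=Ro.from_euler('xyz',f["rotation"],degrees=True).as_matrix()
    d=np.c_[p,np.ones(len(p))]@R.T
    o=np.array(f["origin"]); return o+d*((z-o[2])/d[:,2])[:,None]
E
python3 - <<'E'
from h import *
f=grab_frame("top");im=f["image"]
a=cv2.resize(im[280:380,215:315],(400,400),interpolation=cv2.INTER_CUBIC)
b=cv2.resize(im[280:350,395:465],(400,400),interpolation=cv2.INTER_CUBIC)
cv2.imwrite("pics/c1.png",np.hstack([a,b]))
print(ray(f,[(248,310),(430,315),(331,313),(192,170),(346,172)],20).round())
for p in [(248,310),(255,298),(268,298),(430,320),(438,308),(421,300),(418,310),(192,170),(271,187),(346,172),(423,225),(405,300),(275,290)]: print(p,im[p[1],p[0]],cv2.cvtColor(im[p[1]:p[1]+1,p[0]:p[0]+1],cv2.COLOR_BGR2HSV)[0,0])
E
```

```text
[[ 434.  184.   20.]
 [ 418. -161.   20.]
 [ 426.   27.   20.]
 [ 709.  296.   20.]
 [ 700.   -8.   20.]]
(248, 310) [54 61 68] [15 53 68]
(255, 298) [54 58 67] [ 9 49 67]
(268, 298) [ 55  80 100] [ 17 115 100]
(430, 320) [  0 150 181] [ 25 255 181]
(438, 308) [162 176 186] [ 18  33 186]
(421, 300) [ 29  62 119] [ 11 193 119]
(418, 310) [ 43  64 101] [ 11 146 101]
(192, 170) [144 164 174] [ 20  44 174]
(271, 187) [  0 155 183] [ 25 255 183]
(346, 172) [56 65 74] [15 62 74]
(423, 225) [ 48  97 142] [ 16 169 142]
(405, 300) [ 69  93 111] [ 17  96 111]
(275, 290) [ 74 126 160] [ 18 137 160]
```

View pics/c1.png

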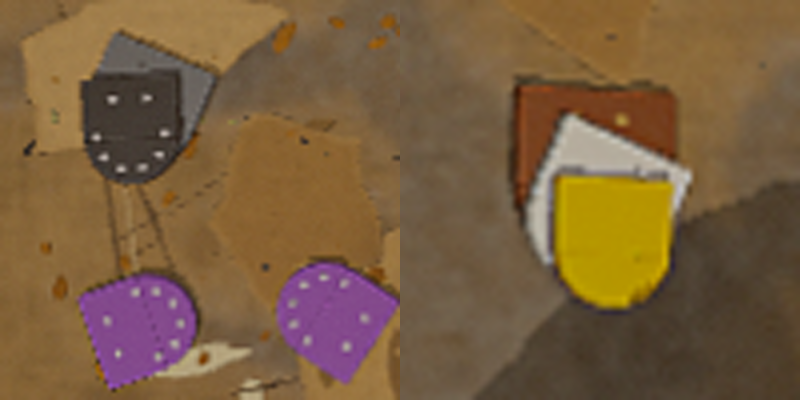

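The crop confirms it. Black, with bright nail heads and its flat edge up (+x), lies on the turned grey ribbed piece. Yellow is on white (turned clockwise) on brown. The purple pieces are separate. Next I measure the soles and the two top pieces.

```bash
cat >> h.py <<'E'
def mask(f,lo,hi,box):
    x0,y0,x1,y1=box; hsv=cv2.cvtColor(f["image"],cv2.COLOR_BGR2HSV); m=np.zeros(hsv.shape[:2],np.uint8)
    m[y0:y1,x0:x1]=cv2.inRange(hsv,np.array(lo),np.array(hi))[y0:y1,x0:x1]
    return cv2.morphologyEx(m,cv2.MORPH_CLOSE,np.ones((5,5)))
def contour(m): return max(cv2.findContours(m,cv2.RETR_EXTERNAL,cv2.CHAIN_APPROX_NONE)[0],key=cv2.contourArea).reshape(-1,2)
def rect(f,c,z):
    """centre x,y, (size along yaw axis, across), yaw in deg within +-45 of world x"""
    p=ray(f,c,z)[:,:2].astype(np.float32); (x,y),(w,h),a=cv2.minAreaRect(p)
    while a>45: a-=90; w,h=h,w
    while a<-45: a+=90; w,h=h,w
    return np.round([x,y,w,h,a],1)
E
python3 - <<'E'
from h import *
f=grab_frame("top"); dbg=f["image"].copy()
J={"white_sole":((0,0,125),(40,75,255),(165,95,218,242),22),
"yellow_sole":((20,200,100),(32,255,255),(240,110,305,262),7),
"black_sole":((0,0,20),(30,85,95),(318,100,372,240),9),
"brown_sole":((5,150,40),(18,255,230),(395,98,448,242),16),
"yellow":((20,200,100),(32,255,255),(400,285,460,345),36),
"black":((0,0,20),(30,85,90),(228,292,262,328),24)}
for n,(lo,hi,b,z) in J.items():
    c=contour(mask(f,lo,hi,b)); r=rect(f,c,z); print(n,r, "corners px",c.min(0),c.max(0))
    if 'sole' in n:  # heel centre line: mid-width at heel end region in rect frame
        a=np.radians(r[4]); u=np.array([np.cos(a),np.sin(a)]);v=np.array([-u[1],u[0]])
        q=(ray(f,c,z)[:,:2]-r[:2]); X=q@u;Y=q@v
        for x in(-110,-90,-70): s=abs(X-x)<4; print("  ",x,Y[s].min().round(1),Y[s].max().round(1))
    cv2.drawContours(dbg,[c.reshape(-1,1,2)],-1,(255,0,255),1)
cv2.imwrite("pics/d1.png",cv2.resize(dbg[90:350,160:460],(800,693))[:600])
E
```

```text
white_sole [728.  299.7 287.3 107.4   1.5] corners px [165  95] [217 232]
   -110 -15.4 35.7
   -90 -17.5 33.8
   -70 -17.5 30.0
yellow_sole [681.4 135.7 262.2  74.7  -1.9] corners px [253 122] [293 249]
   -110 -6.3 36.7
   -90 -7.9 37.3
   -70 -7.3 34.2
black_sole [707.1  -7.  266.3  83.2  -1.2] corners px [324 108] [366 236]
   -110 -39.0 12.1
   -90 -41.2 14.0
   -70 -37.5 15.9
brown_sole [ 706.7 -158.8  285.7  105.2   -5.4] corners px [395 102] [447 241]
   -110 -52.2 3.6
   -90 -51.6 8.4
   -70 -46.9 11.2
yellow [ 405.4 -159.7   40.8   37.8   -2.5] corners px [422 311] [442 333]
black [434.9 182.6  58.7  46.7   3.5] corners px [236 293] [261 325]
```

View pics/d1.png

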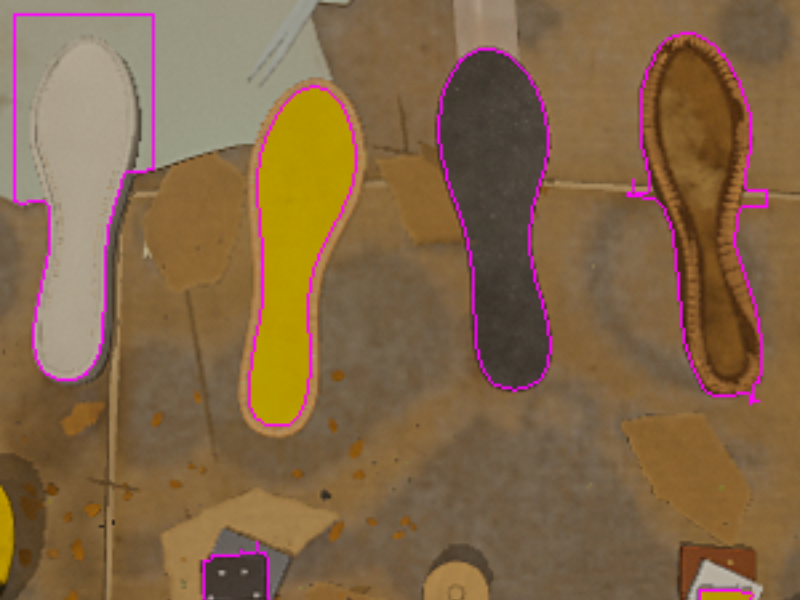

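```bash
cat > soles.py <<'E'
from h import *
from scipy.optimize import brentq
f=grab_frame("top"); dbg=f["image"].copy()
hsv=cv2.cvtColor(f["image"],cv2.COLOR_BGR2HSV); print("paper",hsv[120,168],hsv[140,222],hsv[104,190],"sole",hsv[120,190],hsv[215,188])
J={"white_sole":((0,0,140),(26,75,255),(165,95,218,242),22,0,-108,-1),
"yellow_sole":((20,200,100),(32,255,255),(240,110,305,262),7,9,-116,1),
"black_sole":((0,0,20),(30,85,95),(318,100,372,240),9,0,-107,1),
"brown_sole":((4,145,30),(19,255,230),(395,98,448,242),16,0,-113,1)}
for n,(lo,hi,b,z,g,tx,ty) in J.items():
    m=cv2.morphologyEx(mask(f,lo,hi,b),cv2.MORPH_OPEN,cv2.getStructuringElement(cv2.MORPH_ELLIPSE,(9,9)))
    c=contour(m); P=ray(f,c,z)[:,:2]
    def fr(a):
        a=np.radians(a);u=np.array([np.cos(a),np.sin(a)]);v=np.array([-u[1],u[0]]);X=P@u;Y=P@v
        c0=np.array([(X.min()+X.max())/2,(Y.min()+Y.max())/2]); O=c0[0]*u+c0[1]*v
        s=abs(X-c0[0]-tx)<15; h=(Y[s].min()+Y[s].max())/2-c0[1]
        return h,O,np.ptp(X)+2*g+2,np.ptp(Y)+2*g+2,O+tx*u+ty*v,np.ptp(Y[s])
    a=brentq(lambda a:fr(a)[0]-ty,-25,25,xtol=.05)
    h,O,L,W,T,hw=fr(a)
    print(n,"yaw",round(a,1),"O",O.round(1),"LxW",round(L,1),round(W,1),"target",T.round(1),"heel width",round(hw,1))
    cv2.drawContours(dbg,[c.reshape(-1,1,2)],-1,(255,0,255),1)
cv2.imwrite("pics/d2.png",cv2.resize(dbg[90:270,160:460],(800,480)))
E
python3 soles.py
```

```text
paper [ 24  47 152] [ 30  36 155] [ 20  53 154] sole [ 20  49 176] [ 22  47 173]
white_sole yaw -1.2 O [726.7 305.7] LxW 286.6 110.1 target [618.7 307. ] heel width 51.7
yellow_sole yaw -6.8 O [681.5 141.2] LxW 283.5 94.2 target [566.4 155.9] heel width 43.8
black_sole yaw 4.0 O [707.3 -12.7] LxW 268.9 86.3 target [600.5 -19.2] heel width 55.7
brown_sole yaw 5.5 O [ 703.9 -163.8] LxW 293.6 103.2 target [ 591.3 -173.6] heel width 58.2
```

View pics/d2.png

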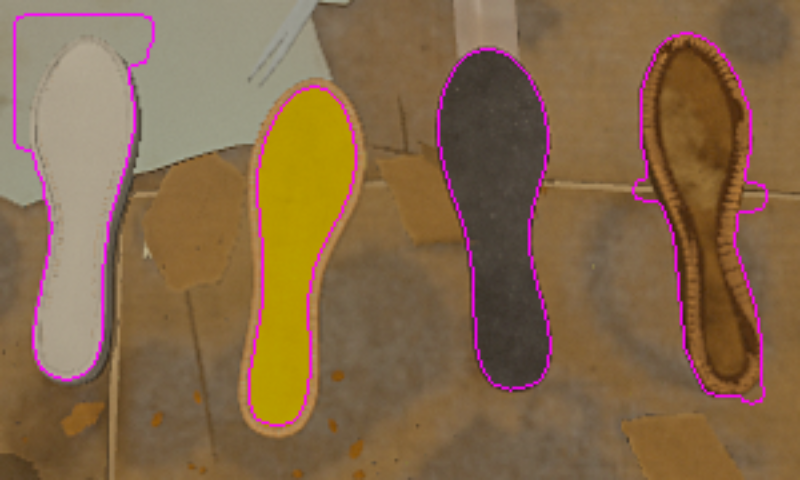

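```bash
sed -i 's/(0,0,140),(26,75/(0,0,163),(40,75/; s/7,9,-116/7,7,-116/; s/(4,145,30)/(4,158,30)/; s/(395,98,448,242)/(396,98,446,240)/' soles.py
sed -i 's/c=contour(m); P=/if "brown" in n: m[155:170]=0\n    c=np.vstack([k.reshape(-1,2) for k in cv2.findContours(m,cv2.RETR_EXTERNAL,cv2.CHAIN_APPROX_NONE)[0] if cv2.contourArea(k)>150]); P=/; s/d2.png/d3.png/' soles.py
sed -i 's/cv2.drawContours.*/for k in c: dbg[k[1],k[0]]=(255,0,255)/' soles.py
python3 soles.py
```

```text
paper [ 24  46 151] [ 31  36 155] [ 20  50 153] sole [ 19  49 176] [ 20  48 174]
white_sole yaw -1.7 O [716.4 304.1] LxW 262.2 80.2 target [608.4 306.3] heel width 49.5
yellow_sole yaw -6.8 O [681.5 141.2] LxW 279.5 90.2 target [566.4 155.9] heel width 43.8
black_sole yaw 4.0 O [707.3 -12.7] LxW 268.9 86.1 target [600.5 -19.2] heel width 55.7
brown_sole yaw 4.2 O [ 707.7 -166.6] LxW 286.0 89.4 target [ 594.9 -173.9] heel width 56.5
```

View pics/d3.png

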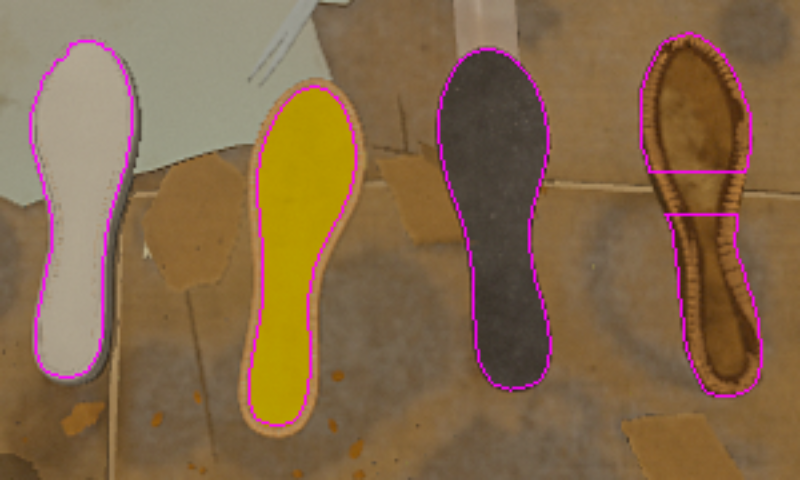

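All four outlines match their spec sizes (black 269x86, yellow 280x90, brown 286x89), and the white rim is slightly eroded. Placing targets:

| Sole | x (mm) | y (mm) | yaw (deg) |
|---|---|---|---|
| White | 609 | 306 | -1.7 |
| Yellow | 566 | 156 | -6.8 |
| Black | 600.5 | -19 | 4 |
| Brown | 595 | -174 | 4.2 |

The yellow lift comes first, at (405.4, -159.7), yaw -2.5.

Call:
step_arm:
  steps:
    - [0,0,8.9,0,0,0,1]
    - [0,0,8.9,0,0,0,1]
    - [0,0,8.8,0,0,0,1]
    - [0,0,0,18.5,-44,0,1]
    - [0,0,0,18.5,-44,0,1]
    - [0,0,0,18.5,-44,0,1]
    - [0,0,0,18.5,-44,0,1]
    - [0,0,0,18.5,-44,0,1]
  force: 20

```text
time_s: 1.3
ee_pos: [350.2, -292.9, 214.1]
ee_rot: [180.0, -0.0, -0.0]
force: [1.1, 0.2, 0.3]
gripper_width: 90.9
gripper_force: 0.0
```

Call:
step_arm:
  steps:
    - [0,0,2.5,18.5,-44.9,0,1]
    - [0,0,0,18.5,-44.9,0,1]
    - [0,0,0,18.5,-44.9,20,1]
    - [0,0,0,0,0,45,1]
    - [0,0,0,0,0,45,1]
    - [0,0,0,0,0,45,1]
    - [0,0,0,0,0,0,1]
    - [0,0,0,0,0,0,1]

```text
time_s: 2.3
ee_pos: [410.4, -161.9, 60.2]
ee_rot: [179.9, -0.1, -2.5]
force: [0.7, -0.4, 0.9]
gripper_width: 90.9
gripper_force: 0.0
```

```bash
python3 - <<'E'
from h import *
f=grab_frame("top")
for v in (75,80): 
  m=mask(f,(0,0,15),(30,90,v),(228,295,262,328)); m=cv2.morphologyEx(m,cv2.MORPH_OPEN,np.ones((9,9))); print(rect(f,contour(m),24))
print(state()["ee_pos"])
E
```

```text
[ 4.309e+02  1.831e+02  4.680e+01  4.530e+01 -1.000e-01]
[ 4.309e+02  1.831e+02  4.680e+01  4.530e+01 -1.000e-01]
[ 410.8066313  -162.07144685   60.66179575]
```

Call:
step_arm:
  steps:
    - [0,0,0,-5.5,-2.2,10,1]
    - [0,0,0,0,0,22.5,1]
    - [0,0,0,0,0,0,1]
    - [0,0,0,0,0,0,0.3]
    - [0,0,0,0,0,0,0]
    - [0,0,0,0,0,0,0]
    - [0,0,0,0,0,0,0]
    - [0,0,0,0,0,0,0]

```text
time_s: 3.35
ee_pos: [403.9, -158.9, 26.5]
ee_rot: [180.0, -0.0, -2.5]
force: [0.1, -0.3, 0.2]
gripper_width: 43.9
gripper_force: 0.0
```

Call:
step_arm:
  steps:
    - [0,0,0,0,0,0,0]
    - [0,0,0,0,0,0,0]
    - [0,0,0,0,0,0,0]
    - [0,0,0,0,0,-4,0]
    - [0,0,0,0,0,-10,0]
    - [0,0,0,0,0,-25,0]
    - [0,0,0,0,0,-25,0]
    - [0,0,0,0,0,-25,0]

```text
time_s: 4.35
ee_pos: [403.9, -158.9, 116.9]
ee_rot: [180.0, -0.0, -2.5]
force: [0.3, -0.7, -0.3]
gripper_width: 37.9
gripper_force: 20.0
```

Call:
step_arm:
  steps:
    - [0,0,4.3,0,0,0,0]
    - [0,0,0,17.5,-47.4,0,0]
    - [0,0,0,17.5,-47.4,0,0]
    - [0,0,0,17.5,-47.4,0,0]
    - [0,0,0,17.5,-47.4,0,0]
    - [0,0,0,17.5,-47.4,0,0]
    - [0,0,0,17.5,-47.4,0,0]
    - [0,0,0,17.8,-47.3,0,0]

```text
time_s: 5.35
ee_pos: [565.8, 157.5, 116.2]
ee_rot: [180.0, -0.0, -6.8]
force: [1.1, 0.2, -0.6]
gripper_width: 37.7
gripper_force: 20.0
```

Call:
step_arm:
  steps:
    - [0,0,0,0,0,20,0]
    - [0,0,0,0,0,30,0]
    - [0,0,0,0,0,30,0]
    - [0,0,0,0,0,12,0]
    - [0,0,0,0,0,5,0]
    - [0,0,0,0,0,4,0]
    - [0,0,0,0,0,0,0]
    - [0,0,0,0,0,0,0]

```text
time_s: 6.35
ee_pos: [565.7, 155.9, 15.1]
ee_rot: [-180.0, -0.1, -6.8]
force: [-0.1, 1.1, -0.6]
gripper_width: 37.5
gripper_force: 20.0
```

Lower the last few mm and watch the force.

Call:
step_arm:
  steps:
    - [0,0,0,0,0,3,0]
    - [0,0,0,0,0,1.5,0]
    - [0,0,0,0,0,0.5,0]
    - [0,0,0,0,0,0,0]
    - [0,0,0,0,0,0,0.5]
    - [0,0,0,0,0,0,0.8]
    - [0,0,0,0,0,0,0.8]
    - [0,0,0,0,0,0,0.8]

```text
time_s: 7.35
ee_pos: [565.3, 155.8, 9.5]
ee_rot: [180.0, -0.0, -6.8]
force: [0.2, 0.0, 0.5]
gripper_width: 71.9
gripper_force: 0.0
```

Call:
step_arm:
  steps:
    - [0,0,0,0,0,-10,0.8]
    - [0,0,0,0,0,-40,1]
    - [0,0,-6.8,0,0,-30,1]
    - [0,0,0,-44.8,-9.1,0,1]
    - [0,0,0,-44.8,-9.1,0,1]
    - [0,0,0,-44.8,-9.1,0,1]
    - [0,0,0,0,0,25,1]
    - [0,0,0,0,0,15,1]

```text
time_s: 8.35
ee_pos: [430.4, 183.4, 49.7]
ee_rot: [-180.0, -0.1, 0.0]
force: [-0.7, 1.1, 0.3]
gripper_width: 91.1
gripper_force: 0.0
```

```bash
python3 - <<'E'
from h import *
print(state()["ee_pos"],state()["ee_rot"])
f=grab_frame("top");im=f["image"]
b=cv2.resize(im[280:350,395:465],(400,400),interpolation=cv2.INTER_CUBIC)
a=cv2.resize(im[190:260,235:305],(400,400),interpolation=cv2.INTER_CUBIC)
cv2.imwrite("pics/c2.png",np.hstack([a,b]))
m=mask(f,(0,0,125),(40,80,255),(400,285,460,345)); print("white",rect(f,contour(m),24))
print(ray(f,[(248,298),(248,325.7)],24))
E
```

```text
[430.36729071 183.43046185  49.72692754] [-1.79983066e+02 -5.47609839e-02  1.88567022e-02]
white [ 415.3 -158.8   50.2   46.7  -25.1]
[[456.03807947 182.99749546  24.        ]
 [404.44135107 182.9567742   24.        ]]
```

View pics/c2.png

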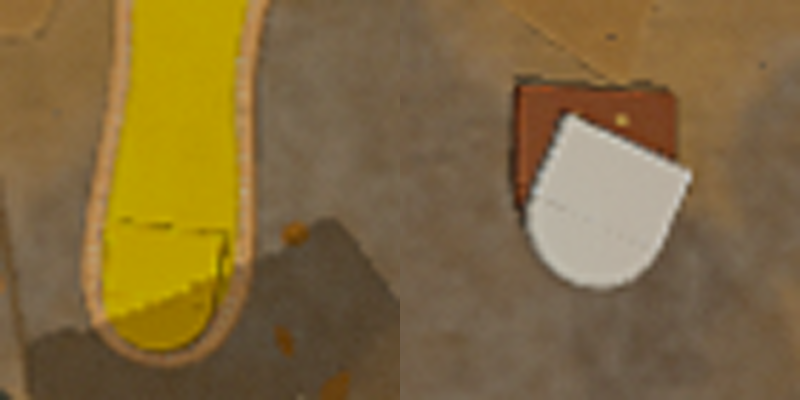

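Yellow sits on its heel, flush (left half: rear edge at crop (160,350)). White measures 50.2x46.7 at (415.3, -158.8), yaw -25.1. Now I grip black.

Call:
step_arm:
  steps:
    - [0,0,0,0,0,22,1]
    - [0,0,0,0,0,12,1]
    - [0,0,0,0,0,0,0.5]
    - [0,0,0,0,0,0,0]
    - [0,0,0,0,0,0,0]
    - [0,0,0,0,0,0,0]
    - [0,0,0,0,0,0,0]
    - [0,0,0,0,0,0,0]

```text
time_s: 9.4
ee_pos: [431.1, 183.3, 15.7]
ee_rot: [-180.0, -0.0, -0.0]
force: [-0.1, -0.3, 3.0]
gripper_width: 45.9
gripper_force: 19.9
```

Call:
step_arm:
  steps:
    - [0,0,0,0,0,0,0]
    - [0,0,0,0,0,0,0]
    - [0,0,0,0,0,0,0]
    - [0,0,0,0,0,-4,0]
    - [0,0,0,0,0,-10,0]
    - [0,0,0,0,0,-25,0]
    - [0,0,0,0,0,-30,0]
    - [0,0,0,0,0,-35,0]

```text
time_s: 10.4
ee_pos: [430.4, 183.0, 120.4]
ee_rot: [180.0, 0.1, -0.0]
force: [0.8, 0.1, -0.5]
gripper_width: 46.0
gripper_force: 19.9
```

Call:
step_arm:
  steps:
    - [0,0,0,34,40.5,0,0]
    - [0,0,0,34,40.5,0,0]
    - [0,0,0,34,40.5,0,0]
    - [0,0,0,34,40.5,0,0]
    - [0,0,0,34,40.5,0,0]
    - [0,0,-4,0,0,20,0]
    - [0,0,0,0,0,40,0]
    - [0,0,0,0,0,25,0]

```text
time_s: 11.4
ee_pos: [599.8, -19.6, 33.0]
ee_rot: [-180.0, 0.1, 3.9]
force: [0.4, -0.5, -0.3]
gripper_width: 46.0
gripper_force: 19.9
```

Call:
step_arm:
  steps:
    - [0,0,0,0,0,14,0]
    - [0,0,0,0,0,4,0]
    - [0,0,0,0,0,2,0]
    - [0,0,0,0,0,0,0]
    - [0,0,0,0,0,0,0]
    - [0,0,0,0,0,0,0]
    - [0,0,0,0,0,0,0]
    - [0,0,0,0,0,0,0]

```text
time_s: 12.4
ee_pos: [600.8, -19.4, 14.5]
ee_rot: [180.0, -0.0, 4.0]
force: [0.3, 0.8, -1.4]
gripper_width: 45.5
gripper_force: 19.9
```

Call:
step_arm:
  steps:
    - [0,0,0,0,0,1.5,0]
    - [0,0,0,0,0,0.5,0]
    - [0,0,0,0,0,0,0.2]
    - [0,0,0,0,0,0,0.8]
    - [0,0,0,0,0,0,0.8]
    - [0,0,0,0,0,0,0.8]
    - [0,0,0,0,0,-10,0.8]
    - [0,0,0,0,0,-40,0.8]

```text
time_s: 13.4
ee_pos: [599.0, -19.3, 61.2]
ee_rot: [-180.0, 0.3, 4.0]
force: [0.4, 0.3, -0.3]
gripper_width: 72.4
gripper_force: 0.0
```

Call:
step_arm:
  steps:
    - [0,0,4,0,0,-30,1]
    - [0,0,0,-37,27.9,0,1]
    - [0,0,0,-37,27.9,0,1]
    - [0,0,0,-37,27.9,0,1]
    - [0,0,0,-37,27.9,0,1]
    - [0,0,0,-37,27.9,0,1]
    - [0,0,9,0,0,20,1]
    - [0,0,9,0,0,20,1]

```text
time_s: 14.4
ee_pos: [415.9, -159.5, 53.1]
ee_rot: [180.0, -0.2, -18.4]
force: [-0.0, 0.2, 0.4]
gripper_width: 91.5
gripper_force: 0.0
```

Call:
step_arm:
  steps:
    - [0,0,7.1,0,0,15,1]
    - [0,0,0,0,0,10,1]
    - [0,0,0,0,0,5,1]
    - [0,0,0,0,0,0,1]
    - [0,0,0,0,0,0,1]
    - [0,0,0,0,0,0,1]
    - [0,0,0,0,0,0,1]
    - [0,0,0,0,0,0,1]

```text
time_s: 15.4
ee_pos: [415.8, -158.8, 22.6]
ee_rot: [180.0, -0.0, -25.1]
force: [-0.5, 0.1, -0.4]
gripper_width: 91.3
gripper_force: 0.0
```

```bash
python3 - <<'E'
from h import *
f=grab_frame("top")
m=mask(f,(100,20,40),(130,255,130),(228,280,275,328)); print(m.sum()//255)
hsv=cv2.cvtColor(f["image"],cv2.COLOR_BGR2HSV); print(hsv[300,255],hsv[310,250],hsv[291,244],hsv[325,250],hsv[296,262],hsv[312,265],hsv[312,238])
b=cv2.resize(f["image"][280:350,215:285],(400,400),interpolation=cv2.INTER_CUBIC)
a=cv2.resize(f["image"][175:245,320:390],(400,400),interpolation=cv2.INTER_CUBIC)
cv2.imwrite("pics/c3.png",np.hstack([a,b]))
E
```

```text
0
[ 10  28 110] [14 42 79] [ 15  25 104] [ 17 141 146] [  9  32 104] [ 17 125 141] [ 18  28 110]
```

View pics/c3.png

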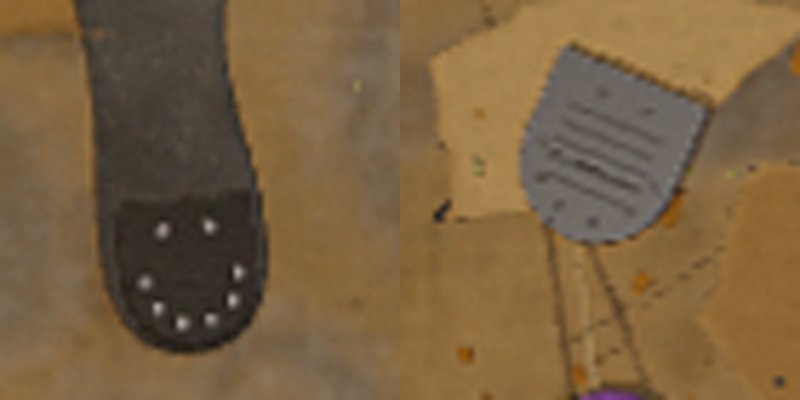

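Black is centred and flush on its heel (crop (185,270)). The grey ribbed piece is now fully visible (right half, around (615,145)).

Call:
step_arm:
  steps:
    - [0,0,0,0,0,5,1]
    - [0,0,0,0,0,2,0.5]
    - [0,0,0,0,0,0,0]
    - [0,0,0,0,0,0,0]
    - [0,0,0,0,0,0,0]
    - [0,0,0,0,0,0,0]
    - [0,0,0,0,0,0,0]
    - [0,0,0,0,0,0,0]

```text
time_s: 16.45
ee_pos: [415.8, -158.8, 15.5]
ee_rot: [180.0, -0.0, -25.1]
force: [-0.3, 0.7, 1.0]
gripper_width: 46.0
gripper_force: 20.0
```

Call:
step_arm:
  steps:
    - [0,0,0,0,0,0,0]
    - [0,0,0,0,0,0,0]
    - [0,0,0,0,0,0,0]
    - [0,0,0,0,0,-4,0]
    - [0,0,0,0,0,-10,0]
    - [0,0,0,0,0,-25,0]
    - [0,0,0,0,0,-30,0]
    - [0,0,0,0,0,-35,0]

```text
time_s: 17.45
ee_pos: [415.3, -158.6, 120.8]
ee_rot: [180.0, 0.0, -25.1]
force: [0.7, -0.5, -0.3]
gripper_width: 45.6
gripper_force: 20.0
```

```bash
python3 - <<'E'
from h import *
f=grab_frame("top")
m=cv2.morphologyEx(mask(f,(0,0,50),(40,75,150),(232,285,270,326)),cv2.MORPH_OPEN,np.ones((7,7))); print("grey",rect(f,contour(m),12))
E
```

```text
grey [439.3 180.7  57.5  53.6 -23.3]
```

Call:
step_arm:
  steps:
    - [0,0,-7.8,0,0,0,0]
    - [0,0,-7.8,0,0,0,0]
    - [0,0,-7.8,0,0,0,0]
    - [0,0,0,18,-47,0,0]
    - [0,0,0,18,-47,0,0]
    - [0,0,0,18,-47,0,0]
    - [0,0,0,18,-47,0,0]
    - [0,0,0,18,-47,0,0]

```text
time_s: 18.5
ee_pos: [513.3, 75.0, 120.0]
ee_rot: [180.0, -0.1, -1.7]
force: [0.6, -0.6, -0.8]
gripper_width: 46.2
gripper_force: 20.0
```

Call:
step_arm:
  steps:
    - [0,0,0,18,-47,0,0]
    - [0,0,0,18,-47,0,0]
    - [0,0,0,18,-47,0,0]
    - [0,0,0,18,-47,0,0]
    - [0,0,0,18,-47,0,0]
    - [0,0,0,0,0,30,0]
    - [0,0,0,0,0,30,0]
    - [0,0,0,0,0,20,0]

```text
time_s: 19.5
ee_pos: [609.0, 305.5, 38.1]
ee_rot: [179.9, 0.1, -1.7]
force: [1.1, 0.1, -0.2]
gripper_width: 46.0
gripper_force: 20.0
```

Call:
step_arm:
  steps:
    - [0,0,0,0,0,8,0]
    - [0,0,0,0,0,4,0]
    - [0,0,0,0,0,0,0]
    - [0,0,0,0,0,0,0]
    - [0,0,0,0,0,0,0]
    - [0,0,0,0,0,0,0]
    - [0,0,0,0,0,0,0]
    - [0,0,0,0,0,0,0]

```text
time_s: 20.5
ee_pos: [609.7, 305.6, 27.4]
ee_rot: [180.0, 0.0, -1.7]
force: [-0.4, -0.1, 0.1]
gripper_width: 45.7
gripper_force: 20.0
```

Call:
step_arm:
  steps:
    - [0,0,0,0,0,1,0]
    - [0,0,0,0,0,0.7,0]
    - [0,0,0,0,0,0,0.2]
    - [0,0,0,0,0,0,0.8]
    - [0,0,0,0,0,0,0.8]
    - [0,0,0,0,0,0,0.8]
    - [0,0,0,0,0,-10,0.8]
    - [0,0,0,0,0,-40,0.8]

```text
time_s: 21.5
ee_pos: [608.2, 304.8, 74.2]
ee_rot: [179.8, 0.3, -1.7]
force: [0.5, 0.0, 0.2]
gripper_width: 73.0
gripper_force: 0.0
```

```bash
python3 - <<'E'
from h import *
print(state()["ee_pos"])
f=grab_frame("top")
m=cv2.morphologyEx(mask(f,(4,175,40),(16,255,200),(400,285,460,340)),cv2.MORPH_OPEN,np.ones((5,5))); print("brown",rect(f,contour(m),12))
b=cv2.resize(f["image"][280:350,395:465],(400,400),interpolation=cv2.INTER_CUBIC)
a=cv2.resize(f["image"][175:245,155:225],(400,400),interpolation=cv2.INTER_CUBIC)
cv2.imwrite("pics/c4.png",np.hstack([a,b]))
E
```

```text
[608.18532602 304.79644798  74.21931887]
brown [ 428.4 -160.4   55.2   52.6   -2.5]
```

View pics/c4.png

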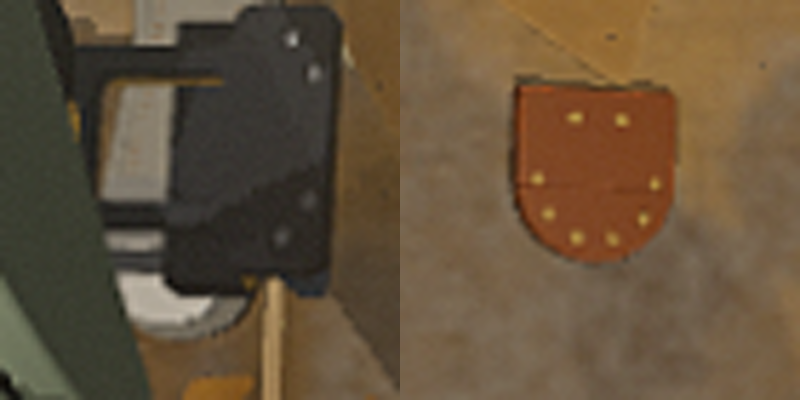

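Call:
step_arm:
  steps:
    - [0,0,0,0,0,-35,1]
    - [0,0,0,-16.7,47.1,0,1]
    - [0,0,0,-16.7,47.1,0,1]
    - [0,0,0,-16.7,47.1,0,1]
    - [0,0,0,-16.7,47.1,0,1]
    - [0,0,0,-16.7,47.1,0,1]
    - [0,0,0,-16.7,47.1,0,1]
    - [0,0,0,-16.7,47.1,0,1]

```text
time_s: 22.55
ee_pos: [482.8, -21.8, 111.7]
ee_rot: [180.0, -0.1, -1.7]
force: [0.4, -0.2, 0.7]
gripper_width: 91.3
gripper_force: 0.0
```

Call:
step_arm:
  steps:
    - [0,0,0,-16.7,47.1,0,1]
    - [0,0,0,-16.7,47.1,0,1]
    - [0,0,0,-16.7,47.1,0,1]
    - [0,0,0,0,0,40,1]
    - [0,0,0,0,0,40,1]
    - [0,0,0,0,0,15,1]
    - [0,0,0,0,0,0,1]
    - [0,0,0,0,0,0,1]

```text
time_s: 23.55
ee_pos: [429.6, -160.5, 16.8]
ee_rot: [179.9, -0.1, -1.7]
force: [0.2, 0.3, -0.4]
gripper_width: 91.2
gripper_force: 0.0
```

Call:
step_arm:
  steps:
    - [0,0,0,0,0,8,1]
    - [0,0,0,-1,0,4.2,0.5]
    - [0,0,0,0,0,0,0]
    - [0,0,0,0,0,0,0]
    - [0,0,0,0,0,0,0]
    - [0,0,0,0,0,0,0]
    - [0,0,0,0,0,0,0]
    - [0,0,0,0,0,0,0]

```text
time_s: 24.55
ee_pos: [427.8, -160.2, 3.7]
ee_rot: [180.0, -0.0, -1.7]
force: [0.1, 0.1, 1.1]
gripper_width: 53.5
gripper_force: 19.9
```

Call:
step_arm:
  steps:
    - [0,0,0,0,0,0,0]
    - [0,0,0,0,0,0,0]
    - [0,0,0,0,0,0,0]
    - [0,0,0,0,0,-4,0]
    - [0,0,0,0,0,-10,0]
    - [0,0,0,0,0,-25,0]
    - [0,0,0,0,0,-30,0]
    - [0,0,0,0,0,0,0]

```text
time_s: 25.55
ee_pos: [429.3, -160.8, 74.9]
ee_rot: [179.9, -0.3, -1.7]
force: [0.4, 0.1, -0.3]
gripper_width: 53.9
gripper_force: 19.9
```

```bash
python3 - <<'E'
from h import *
print(state()["ee_pos"])
f=grab_frame("top")
a=cv2.resize(f["image"][175:245,155:225],(400,400),interpolation=cv2.INTER_CUBIC)
b=cv2.resize(f["image"][185:255,385:455],(400,400),interpolation=cv2.INTER_CUBIC)
cv2.imwrite("pics/c5.png",np.hstack([a,b]))
E
```

```text
[ 429.28378472 -160.79474101   74.87535917]
```

View pics/c5.png

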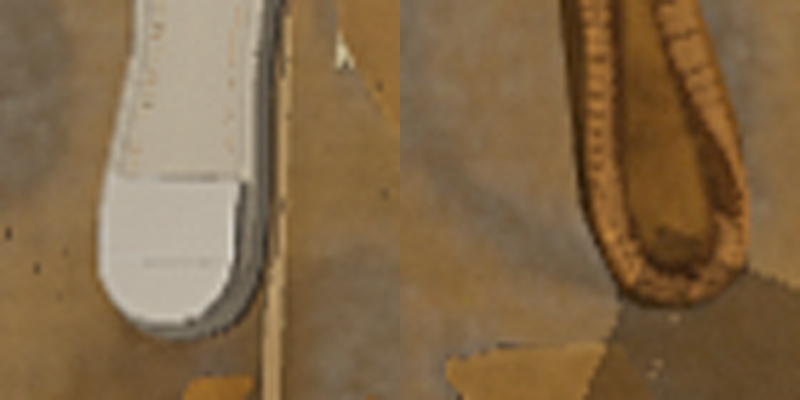

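```bash
python3 - <<'E'
from h import *
f=grab_frame("top")
print("white lift L,R,rear,flat",ray(f,[(173,216),(196.7,216),(185,231.9),(185,206.5)],34)[:,:2].round(1))
print("brown heel L,R,rear",ray(f,[(417.4,223.5),(445.4,223.5),(433.5,238)],14)[:,:2].round(1))
# scan white sole edge rows on the pre-lift contour z=22: visible part of heel just ahead of lift
g=f["image"]; print([int(v) for v in cv2.cvtColor(g,cv2.COLOR_BGR2GRAY)[203,165:212]])
E
```

```text
white lift L,R,rear,flat [[613.8 326.8]
 [613.  280.8]
 [582.5 302.6]
 [632.  304. ]]
brown heel L,R,rear [[ 595.8 -146.2]
 [ 595.1 -201.9]
 [ 566.6 -176.6]]
[104, 111, 110, 114, 113, 114, 112, 108, 122, 156, 160, 155, 166, 161, 167, 169, 169, 171, 171, 172, 173, 171, 171, 169, 170, 170, 171, 168, 170, 169, 170, 164, 164, 175, 133, 87, 92, 64, 97, 146, 119, 106, 105, 105, 107, 109, 113]
```

White lift's centre measures (607, 304), within 2 mm of its target. Now I place brown.

Call:
step_arm:
  steps:
    - [0,0,0,42,2.1,0,0]
    - [0,0,0,42,2.1,0,0]
    - [0,0,0,42,2.1,0,0]
    - [0,0,0,41.7,2.1,0,0]
    - [0,0,-6,0,0,15,0]
    - [0,0,0,0,0,20,0]
    - [0,0,0,0,0,10,0]
    - [0,0,0,0,0,0,0]

```text
time_s: 26.65
ee_pos: [594.0, -173.3, 26.1]
ee_rot: [-179.9, 0.2, 4.3]
force: [-0.9, 0.1, -0.5]
gripper_width: 54.4
gripper_force: 19.9
```

Call:
step_arm:
  steps:
    - [0,0,0,0,0,4,0]
    - [0,0,0,0,0,3,0]
    - [0,0,0,0,0,1,0]
    - [0,0,0,0,0,0,0]
    - [0,0,0,0,0,0,0]
    - [0,0,0,0,0,0,0]
    - [0,0,0,0,0,0,0]
    - [0,0,0,0,0,0,0]

```text
time_s: 27.65
ee_pos: [595.0, -173.6, 19.6]
ee_rot: [180.0, 0.0, 4.3]
force: [0.4, -0.3, -1.0]
gripper_width: 54.2
gripper_force: 19.9
```

Call:
step_arm:
  steps:
    - [0,0,0,0,0,1,0]
    - [0,0,0,0,0,0.6,0]
    - [0,0,0,0,0,0,0.3]
    - [0,0,0,0,0,0,0.85]
    - [0,0,0,0,0,0,0.85]
    - [0,0,0,0,0,0,0.85]
    - [0,0,0,0,0,-12,0.85]
    - [0,0,0,0,0,-40,0.85]

```text
time_s: 28.65
ee_pos: [593.5, -173.1, 69.1]
ee_rot: [-179.9, 0.3, 4.3]
force: [0.5, -0.2, -0.1]
gripper_width: 77.8
gripper_force: 0.0
```

Call:
step_arm:
  steps:
    - [0,0,4.3,0,0,-40,1]
    - [0,0,0,-22.2,-50.6,0,1]
    - [0,0,0,-22.2,-50.6,0,1]
    - [0,0,0,-22.2,-50.6,0,1]
    - [0,0,0,-22.2,-50.6,0,1]
    - [0,0,0,-22.2,-50.6,0,1]
    - [0,0,0,-22.2,-50.6,0,1]
    - [0,0,0,-22.2,-50.6,0,1]

```text
time_s: 29.65
ee_pos: [439.4, 182.3, 111.0]
ee_rot: [-180.0, -0.1, -0.0]
force: [1.0, -0.1, 0.0]
gripper_width: 91.3
gripper_force: 0.0
```

Call:
step_arm:
  steps:
    - [0,0,7.8,0,0,20,1]
    - [0,0,7.8,0,0,30,1]
    - [0,0,7.7,0,0,30,1]
    - [0,0,0,0,0,12,1]
    - [0,0,0,0,0,0,1]
    - [0,0,0,0,0,0,1]
    - [0,0,0,0,0,0,1]
    - [0,0,0,0,0,0,1]

```text
time_s: 30.65
ee_pos: [440.2, 180.8, 18.5]
ee_rot: [-180.0, -0.1, -23.3]
force: [-0.0, -0.7, 0.6]
gripper_width: 91.4
gripper_force: 0.0
```

```bash
python3 - <<'E'
from h import *
f=grab_frame("top")
b=cv2.resize(f["image"][170:255,380:465],(480,480),interpolation=cv2.INTER_CUBIC); cv2.imwrite("pics/c6.png",b)
m=cv2.morphologyEx(mask(f,(4,175,40),(13,255,200),(405,195,455,242)),cv2.MORPH_OPEN,np.ones((5,5))); print("brown",rect(f,contour(m),26))
E
```

```text
brown [ 593.3 -170.4   57.1   55.5   -0.6]
```

View pics/c6.png

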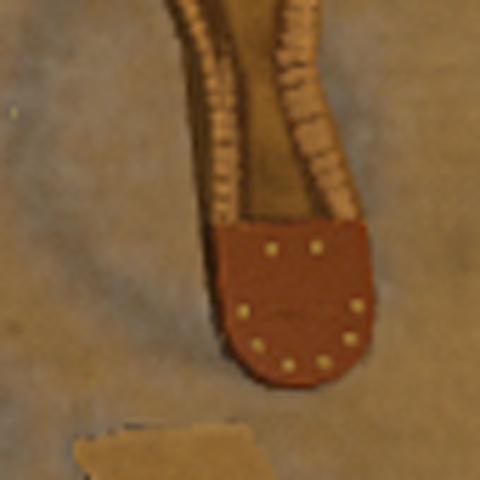

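Brown lies flat and centred on its heel, flat edge toward the toe (crop (295,305)). Now I grip grey.

Call:
step_arm:
  steps:
    - [0,0,0,0,0,9,1]
    - [0,0,0,0,0,5.5,0.5]
    - [0,0,0,0,0,0,0]
    - [0,0,0,0,0,0,0]
    - [0,0,0,0,0,0,0]
    - [0,0,0,0,0,0,0]
    - [0,0,0,0,0,0,0]
    - [0,0,0,0,0,0,0]

```text
time_s: 31.7
ee_pos: [439.9, 180.7, 3.5]
ee_rot: [-180.0, -0.0, -23.3]
force: [0.7, -0.2, 0.9]
gripper_width: 53.7
gripper_force: 20.0
```

Call:
step_arm:
  steps:
    - [0,0,0,0,0,0,0]
    - [0,0,0,0,0,0,0]
    - [0,0,0,0,0,0,0]
    - [0,0,0,0,0,-4,0]
    - [0,0,0,0,0,-10,0]
    - [0,0,0,0,0,-30,0]
    - [0,0,-7.8,0,0,-40,0]
    - [0,0,-7.8,0,0,-26,0]

```text
time_s: 32.7
ee_pos: [440.4, 180.9, 115.8]
ee_rot: [-179.9, -0.1, -7.5]
force: [0.1, 1.0, -0.8]
gripper_width: 53.6
gripper_force: 20.0
```

```bash
python3 - <<'E'
from h import *
f=grab_frame("top")
print(ray(f,[(418.4,224),(445.8,224),(432,238.5),(432,209.3)],26)[:,:2].round(1))
E
```

```text
[[ 592.5 -145.2]
 [ 591.8 -199. ]
 [ 563.8 -170.2]
 [ 621.3 -173.5]]
```

Call:
step_arm:
  steps:
    - [0,0,-7.6,0,0,0,0]
    - [0,0,0,22,50.5,0,0]
    - [0,0,0,22,50.5,0,0]
    - [0,0,0,22,50.5,0,0]
    - [0,0,0,22,50.5,0,0]
    - [0,0,0,22,50.5,0,0]
    - [0,0,0,22,50.5,0,0]
    - [0,0,0,22,50.5,0,0]

```text
time_s: 33.75
ee_pos: [593.3, -174.8, 113.3]
ee_rot: [-180.0, 0.0, -0.2]
force: [1.9, 1.0, -0.6]
gripper_width: 54.1
gripper_force: 20.0
```

Call:
step_arm:
  steps:
    - [0,0,-4.2,0,0,20,0]
    - [0,0,0,0,0,30,0]
    - [0,0,0,0,0,20,0]
    - [0,0,0,0,0,8,0]
    - [0,0,0,0,0,0,0]
    - [0,0,0,0,0,0,0]
    - [0,0,0,0,0,0,0]
    - [0,0,0,0,0,0,0]

```text
time_s: 34.75
ee_pos: [593.3, -173.2, 36.0]
ee_rot: [180.0, -0.1, 4.1]
force: [0.4, 1.0, -1.2]
gripper_width: 53.6
gripper_force: 20.0
```

Call:
step_arm:
  steps:
    - [0,0,0,0,0,3,0]
    - [0,0,0,0,0,2,0]
    - [0,0,0,0,0,0.8,0]
    - [0,0,0,0,0,0,0]
    - [0,0,0,0,0,0,0]
    - [0,0,0,0,0,0,0]
    - [0,0,0,0,0,0,0]
    - [0,0,0,0,0,0,0]

```text
time_s: 35.75
ee_pos: [592.8, -173.1, 29.7]
ee_rot: [-180.0, 0.0, 4.1]
force: [-2.2, 1.0, 2.7]
gripper_width: 53.8
gripper_force: 20.0
```

Contact is felt. I release, rise, and back the arm away for the final look.

Call:
step_arm:
  steps:
    - [0,0,0,0,0,0,0.3]
    - [0,0,0,0,0,0,0.85]
    - [0,0,0,0,0,0,0.85]
    - [0,0,0,0,0,0,0.85]
    - [0,0,0,0,0,-12,0.85]
    - [0,0,0,0,0,-40,0.85]
    - [0,0,0,0,0,-50,0.85]
    - [0,0,0,0,0,-50,0.85]

```text
time_s: 36.75
ee_pos: [593.0, -173.1, 184.0]
ee_rot: [180.0, -0.1, 4.1]
force: [0.8, 0.3, -0.1]
gripper_width: 77.9
gripper_force: 0.0
```

Call:
step_arm:
  steps:
    - [0,0,0,-30,40,0,1]
    - [0,0,0,-30,40,0,1]
    - [0,0,0,-30,40,0,1]
    - [0,0,0,-30,40,0,1]
    - [0,0,0,-30,40,0,1]
    - [0,0,0,-30,40,0,1]
    - [0,0,0,0,0,0,1]
    - [0,0,0,0,0,0,1]

```text
time_s: 37.75
ee_pos: [430.7, -425.0, 182.2]
ee_rot: [-180.0, -0.0, 4.0]
force: [-0.1, 1.0, -0.6]
gripper_width: 90.9
gripper_force: 0.0
```

```bash
python3 - <<'E'
from h import *
f=grab_frame("top"); im=f["image"]
cv2.imwrite("pics/e1.png",cv2.resize(im[160:260,160:460],(800,267),interpolation=cv2.INTER_CUBIC))
cv2.imwrite("pics/e1.png",np.vstack([cv2.resize(im[180:260,160:310],(800,300)),cv2.resize(im[180:260,310:460],(800,300))]))
m=cv2.morphologyEx(mask(f,(0,0,50),(40,75,150),(405,195,455,242)),cv2.MORPH_OPEN,np.ones((7,7))); print("grey",rect(f,contour(m),38))
E
```

```text
grey [ 592.9 -171.1   56.4   54.4   -0.6]
```

View pics/e1.png

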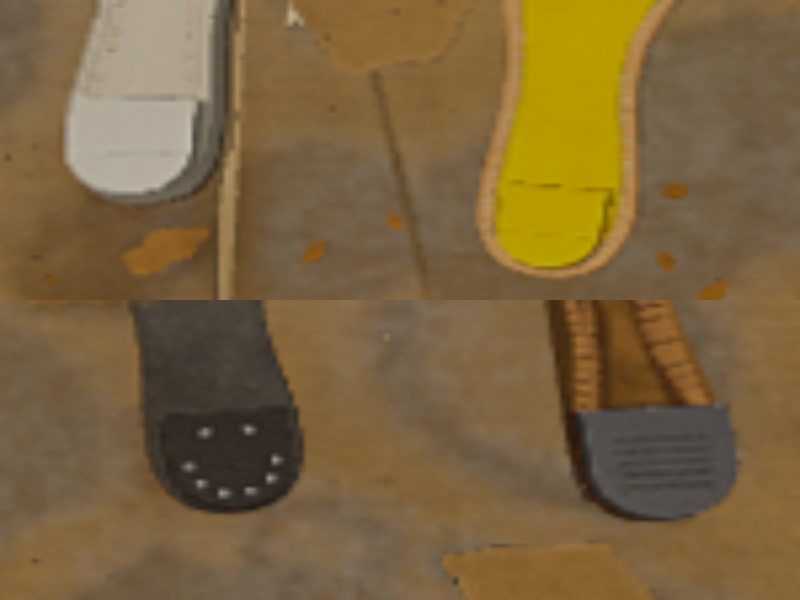

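All five pieces lie flat on their heels, square to the toe. Grey measures (593, -171) over brown at (593, -172). I hand the job in.

```bash
python3 -c "
from workcell import *
print(job_done())"
```

```text
the job is handed in; nothing more can be done
None
```

I laid all four lifts on the heels of their own soles and the grey top piece on the brown lift. In the last camera pictures they all looked flat, square and within about 3 mm of place. I did not touch the soles or the spool, and I handed the job in at about 38 s; no verdict was returned.

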